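Set the click-stop dose regulator from its stop and lock it

ROBOT

A 6-joint arm with a two-finger parallel gripper is mounted at the origin on a cart in front of the work surface, level with it; the furniture and walls round the work are solid. World frame = base frame: x ahead of the robot, y to its left, z up, the work surface at z = 0. Lengths are in mm, angles in rad, forces in N, time in s.
With the tool pointing down it reaches from about 300 to 875 mm from the base axis. Payload 4.2 kg.
Tool frame: the origin (TCP) lies midway between the tips of the shut fingers; the grasp point (between the pads) lies 19 mm behind it; x points along the fingers, z is the direction in which the jaws open and shut, and the axes are right-handed (so a half turn about x gives the same grasp; the last joint's range is limited). The gripper opens to 85 mm and grips with 20 to 120 N. Pads are 22 mm wide; open, the fingers measure 114 mm over their backs; the gripper's body (76 mm by 85 mm) begins 54 mm behind the grasp point. The pads swing forward as they close: fully open they stand 13 mm farther back than shut.
Start: joints at [-1.326, 0.32, 1.565, -0, 1.257, -0.02], TCP at [150.489, -554.972, 231.338] pointing down, gripper open.
Joint ranges: [-3.11, 3.11], [-0.84, 2.01], [0.21, 2.61], [-1.34, 4.49], [0.05, 2.63], [-2.56, 2.56]. Speed limits (rad/s): [2.57, 2.57, 3.14, 3.14, 3.14, 3.14].

INTERFACE

Orientations are given as a 3x3 rotation matrix whose columns are the frame's x, y, z axes.
In Python, from station import bot gives the robot as it stands. The module is installed in compiled form; this text tells all that it offers.
- The arm moves only by the tool drive_tool, never from a script. Its argument "moves" is a list of rows, each an object of numbers: "x", "y", "z": the shift along the tool's x, y, z in units of 30 mm (1.0 is 30 mm); "yaw": the turn about the tool's x in units of 5 degrees (1.0 is 5 degrees); "gripper": the opening, from 0 (shut) to 1 (fully open). In form: [{"x": .., "y": .., "z": .., "yaw": .., "gripper": ..}, ...]. A call has 1 to 5 rows; each row is the pose to reach, as a shift and turn from the pose commanded when the call began, along the tool's axes at that moment; what a row does not reach only later rows make up. A row lasts 1/10 s, in which the tool goes at most 50 mm and 8.59 degrees, less where a joint would pass 70% of its speed; a pose out of reach is approached as far as the arm can. A call with a gripper value outside its range is refused whole. The fingers move at their own pace and stop on an object; "squeeze" is the grip in N (left out, the last holds). Time passes only in rows, so rows that repeat a pose let the fingers close. It gives the time, the measured TCP pose, the force and the opening at its end, in the units of the state.
- bot.observe(): the state, without advancing time (a new reading comes with each control period).
- bot.read_camera(name): name is "side" or "top" or "wrist"; returns a dict with "pixels" (400x640x3 uint8, red, green, blue), "K" (3x3 intrinsics, pixels), "world_from_camera" (4x4, takes a point from camera to world coordinates). Camera axes: x right, y down, z forward; pixel columns grow to the right and rows downward; lengths in mm; the calibration is good to about 2 mm. The wrist camera is an equidistant fisheye: a pixel r from the principal point sees the ray r / f radians off the axis. A picture is of the moment at which its call begins. There is no depth.
- bot.close_job(): hands the job in, once; it reports no verdict.
Trained networks look in the newest picture that a camera, given by its name, has taken for a name from the list of things; names that differ only in an ending like _2 or _b are one class to them, and where a whole thing is asked for, a point or a joint stands for the part that bears it (a point fixed in the world has none). Each returns a list of dicts, best first, with "conf" (0 to 1); they miss things now and then, are a little off and sometimes report something else, mostly with a low value. They report only what shows in the picture. A call takes as long as a camera call.
- bot.outline_of(camera, query): "mask" (400x640 bool, what is visible of it) and "position" ([column, row] in pixels, amid what is visible of it).
- bot.pinpoint(camera, query): "position" ([column, row] in pixels: a listed point, or the origin of a listed thing).
The state is a dict: "time_s": time; "qpos": joint angles; "qvel": joint speeds; "joint_torque": joint torques, N m; "position": TCP position; "eef_rot": TCP orientation; "contact_force": force on the tool from outside, world axes, zero at the start; "wrist_torque": the same for the moment, N m; "gripper_width": finger opening in mm.
Only numpy, scipy, OpenCV 4.12 (cv2) and the standard library are available. Lean on these libraries where they do the work, as an engineer would, in place of code of your own. Each camera call takes 0.05 s, during which the arm holds its last target. There are 200 camera calls.

TASK

Set the dose regulator: turn its dial gently clockwise, seen from above, until it rests against its end stop, then back anticlockwise exactly four clicks. Then push the lock pin on top of the dial's handle all the way in and let go, leaving the other things where they are.

Things in the scene. Friction and masses are not known exactly. Their poses are not given: they have to be found in the camera images.
- regulator: round aluminium housing fixed to the machine top or the table: flange 92 mm across, 8 mm thick, ribbed drum 82 mm across above it, flat top 40 mm above the surface. Origin: centre of its underside, z up. Its yaw says nothing of the dial's stop.
- dial: the black dial; origin on its vertical axis, 40 mm above the surface; axes as dial_grip. It rests in clicks 20 degrees (0.349 rad) apart all round; passing to the next takes up to about 0.12 N m, then it snaps over, and it centres itself when let go. Clicks zero to seven can be reached; at the start it rests two to five clicks from click zero.
- dial_grip (a point): grip point of the dial: centre of its handle, 64 mm above the surface, on the dial's axis. The handle is an upright bar 50 mm long (this point's x axis; a short white line marks the +x end), 14 mm thick (y axis), from 48 to 82 mm above the surface, on a round skirt 60 mm across (41 to 48 mm). z up; the frame turns with the dial.
- dial_mark (a point): white line at the handle's +x end, 17.5 mm from the axis, 82 mm up. Turned clockwise the dial meets a hidden, slightly springy stop, at another direction each time: the moment rises without snapping over. 0.3 to 0.4 N m shows it; 0.8 N m harms it. The stop lies about 2 degrees past the rest of click zero, to which the dial springs back when let go; click four is 80 degrees back from there.
- lock_top (a point): centre of the flat top of the steel lock pin, 11 mm across, in the middle of the handle's top face; it stands 6 mm above the handle (88 mm above the surface) when out, 1 mm above it (83 mm) when in. It turns with the dial.
- lock (a joint): travel of the lock pin in m: 0 out, 0.005 all the way in. It slides straight down against about 3 N of friction and stays where it is left.
- tape: roll of packing tape lying flat, 103 mm across, 48 mm high; origin at the centre of its underside. A bystander.
- beaker: small white dosing cup, 58 mm across, 61 mm high; origin under its centre. A bystander.
- nozzle: spare nozzle standing on its flange, 32 mm across, 67 mm high; origin under its centre. A bystander.
- ferrule: steel-grey clamp ferrule, 50 mm across, 30 mm high; origin under its centre. A bystander.
- seal: white seal ring lying flat, 43 mm across, 8 mm high; origin under its centre. A bystander.
- screwdriver: screwdriver lying flat, 194 mm long, handle 28 mm thick; origin under its middle, y along its length. A bystander.
- marker: felt marker lying down, 133 mm long, 17 mm thick; origin under its middle, y along its length. A bystander.
- carton: kraft carton, 121 x 173 x 86 mm; origin under its centre. A bystander.

How it is judged (in metres and radians):
On the way, in this order (a step that is already met when the one before it is completed fails the run):
1. the dial is turned clockwise onto its end stop (contact force between dial_c0 and buffer_c0 above 2 N), for 0.05 s.
2. the dial rests four clicks back from the stop (distance between dial_c0 and core_c0 between 0.0287 and 0.0321 m), for 0.2 s.
3. the lock pin is pushed in (value of joint lock above 0.004 m), for 0.1 s.
At the end, for the whole second after the job is handed in: The dial rests in the fourth click back from its stop (within 8 degrees) and the lock pin is in to within 1 mm of its full 5 mm travel (all of step 2 and value of joint lock above 0.004 m); the robot touches nothing.
It fails at once if the dial is forced against its end stop (over 40 N at the stop, about 0.8 N m on the dial) (contact force between dial_c0 and buffer_c0 above 40 N).
It fails at once if the lock pin is pushed in while the dial is not on the fourth click (value of joint lock above 0.003 m and (distance between dial_c0 and core_c0 below 0.0282 m or distance between dial_c0 and core_c0 above 0.0325 m)).
It fails at once if a bystander is moved more than 3 cm (distance of any of tape, beaker, nozzle, ferrule, seal, screwdriver, marker, carton from where it was at the start of the episode above 0.03 m).
It also fails if it takes over 72 s, if anything falls off the work surface, if the arm or the gripper's body presses on something with over 40 N, if the wrist force passes 120 N, or if a joint passes its speed limit or range.

## Working session

There is one attempt and no reset: what is moved stays moved. The work goes in short steps, Python scripts to look and compute and a tool call to move; the robot and the scene stay as the last step left them, time stands still between calls to the robot, and variables do not carry over. Pictures are saved under pics/ and viewed, about 8 in all and at most 12, crops included, and the job is handed in when it is done.

Besides the shell and the picture viewer there is one more tool, called after "Request:" by a JSON object that holds its "api" and its "payload", one argument or row to a line. drive_tool: Moves the arm, as the interface text tells. Its arguments: {"type":"object","properties":{"moves":{"type":"array"},"squeeze":{"type":"number"}},"required":["moves"]}

```bash
mkdir -p pics; cat > h.py <<'E'
import numpy as np, cv2
from station import bot
def ray(cam,p):
    K=cam["K"];T=np.array(cam["world_from_camera"])
    d=np.linalg.inv(K)@[p[0],p[1],1.]
    return T[:3,3],T[:3,:3]@d
def at_z(cam,p,z):
    o,d=ray(cam,p); return o+d*(z-o[2])/d[2]
E
python3 - <<'E'
from h import *
ims=[]
for n in("top","side"):
    c=bot.read_camera(n); ims.append(c["pixels"])
    print(n,np.round(np.array(c["world_from_camera"])[:3,3]))
    for q,z in(("regulator",0),("dial_grip",64),("dial_mark",82),("lock_top",88)):
        for r in bot.pinpoint(n,q)[:2]: print(q,round(r["conf"],2),np.round(r["position"],1),np.round(at_z(c,r["position"],z),1))
    cv2.imwrite(f"pics/{n}0.png",c["pixels"][:,:,::-1])
s=bot.observe();print(s)
E
```

```text
top [ 281. -207. 1601.]
regulator 0.6 [376.6 184.5] [ 522.8 -394.3    0. ]
dial_grip 0.76 [379.6 187. ] [ 503.7 -397.7   64. ]
side [353. 846. 461.]
regulator 0.62 [302.6 201.4] [ 512.5 -424.7    0. ]
dial_grip 0.5 [299.3 185.6] [ 520.2 -408.6   64. ]
dial_mark 0.63 [306.5 182.6] [ 492.3 -386.    82. ]
{'time_s': 0.5, 'qpos': array([-1.32599988e+00,  3.19621909e-01,  1.56456187e+00, -2.48024722e-06,
        1.25739055e+00, -1.99944933e-02]), 'qvel': array([-2.07204918e-03, -1.33784826e-03, -1.08423614e-03, -2.16242625e-04,
        6.10842809e-05, -4.19306903e-04]), 'joint_torque': array([-6.70071877e-04, -4.15045488e+01, -2.34227049e+01, -5.31791238e-05,
        9.34358359e-04, -2.50628617e-06]), 'position': array([ 150.48247969, -554.94921392,  231.30128534]), 'eef_rot': array([[ 2.15395437e-06,  9.65147036e-01,  2.61708234e-01],
       [-1.83577786e-05,  2.61708234e-01, -9.65147035e-01],
       [-1.00000000e+00, -2.72549915e-06,  1.82816632e-05]]), 'contact_force': array([-0.43772025,  0.11300761,  0.31102387]), 'wrist_torque': array([0.03068719, 0.00930876, 0.01983754]), 'gripper_width': 85.79619344131274}
```

```bash
python3 - <<'E'
import cv2,numpy as np
a=cv2.imread("pics/top0.png");b=cv2.imread("pics/side0.png")
cv2.imwrite("pics/v1.png",cv2.resize(np.vstack([a,b]),(480,600)))
f=lambda i,x,y,w,h:cv2.resize(i[y:y+h,x:x+w],(400,400),interpolation=cv2.INTER_CUBIC)
cv2.imwrite("pics/v2.png",np.hstack([f(a,340,147,80,80),f(b,260,150,80,80)]))
E
```

```text
(no output)
```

View pics/v1.png

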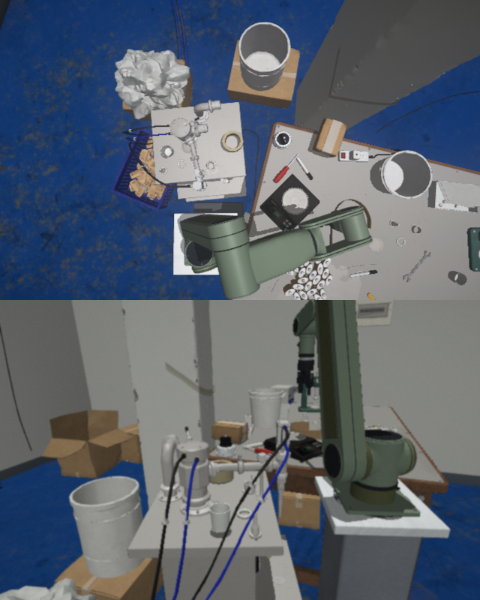

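View pics/v2.png

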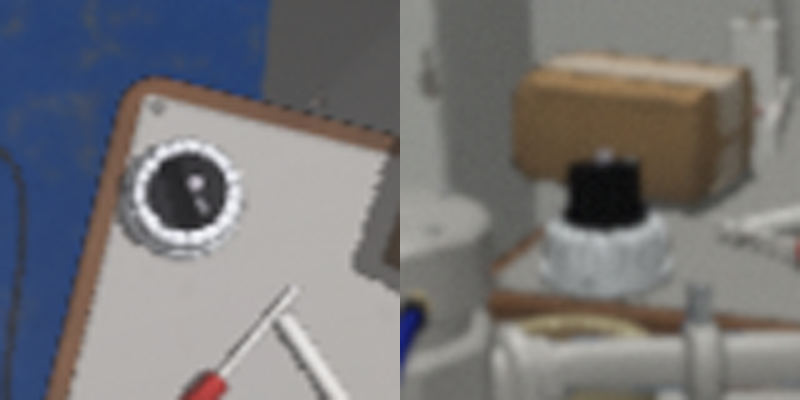

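```bash
python3 - <<'E'
from h import *
t=bot.read_camera("top");s=bot.read_camera("side")
pt,ps=(379.2,183.4),(301,181)
print(at_z(t,pt,88),at_z(s,ps,88),at_z(t,(380.8,188.2),82),at_z(t,(377.4,185.6),40))
(o1,d1),(o2,d2)=ray(t,pt),ray(s,ps)
k=np.linalg.lstsq(np.c_[d1,-d2],o2-o1,rcond=None)[0];print(o1+k[0]*d1,o2+k[1]*d2)
p=np.array([520,-394]);print("tool shift",np.array(bot.observe()["eef_rot"]).T@np.array([p[0]-150.5,p[1]+555,0]))
print(t["world_from_camera"])
w=bot.read_camera("wrist");T=np.array(w["world_from_camera"]);s=bot.observe()
R=np.array(s["eef_rot"]);print("cam in tool",R.T@(T[:3,3]-s["position"]),R.T@T[:3,:3],w["K"])
cv2.imwrite("pics/w0.png",w["pixels"][:,:,::-1])
E
```

```text
[ 513.38547341 -393.53004963   88.        ] [ 510.69704152 -384.57513155   88.        ] [ 496.65015443 -399.67799911   82.        ] [ 512.54468435 -392.55331271   40.        ]
[ 513.7839335  -393.84884586   85.4083273 ] [ 511.90624695 -394.00793082   85.13920865]
tool shift [-6.82450775e-03  3.98756819e+02 -5.86877254e+01]
[[-8.13798551e-03 -9.95109103e-01  9.84461595e-02  2.80820094e+02]
 [-9.99810348e-01  9.83910161e-03  1.68065210e-02 -2.07461310e+02]
 [-1.76929438e-02 -9.82907178e-02 -9.95000450e-01  1.60065675e+03]
 [ 0.00000000e+00  0.00000000e+00  0.00000000e+00  1.00000000e+00]]
cam in tool [-142.19860117   80.67587421    0.4339436 ] [[-1.64375611e-04 -3.15930639e-01  9.48782275e-01]
 [ 8.62764183e-04 -9.48781979e-01 -3.15930391e-01]
 [ 9.99999614e-01  7.66644113e-04  4.28530256e-04]] [[309.70691629   0.         317.7168392 ]
 [  0.         309.70691629 191.5597364 ]
 [  0.           0.           1.        ]]
```

Request:
{"api": "drive_tool", "payload": {
  "moves": [
    {"y": 1.5, "z": -0.23},
    {"y": 3.0, "z": -0.47},
    {"y": 4.5, "z": -0.7},
    {"y": 6.0, "z": -0.93},
    {"y": 7.5, "z": -1.17}
  ]
}}

```text
validation failed for argument at $.mo...
```

Request:
{"api": "drive_tool", "payload": {
  "moves": [
    {"y": 1.5, "z": -0.23, "x": 0.5},
    {"y": 3.0, "z": -0.47, "x": 1.0},
    {"y": 4.5, "z": -0.7, "x": 1.5},
    {"y": 5.57, "z": -0.86, "x": 2.0},
    {"y": 5.57, "z": -0.86, "x": 2.0}
  ]
}}

```text
validation failed for argument at $.mo...
```

```bash
cat >> h.py <<'E'
def wz(cam,p,z):
    K=np.array(cam["K"]);T=np.array(cam["world_from_camera"])
    v=np.array([p[0]-K[0,2],p[1]-K[1,2]]);r=np.hypot(*v);th=r/K[0,0]
    d=T[:3,:3]@np.r_[np.sin(th)*v/max(r,1e-9),np.cos(th)]
    return T[:3,3]+d*(z-T[2,3])/d[2]
def heading(R): return np.degrees(np.arctan2(R[1,2],R[0,2]))
E
cat > w.py <<'E'
from h import *
import sys
c=bot.read_camera("wrist")
for q,z in(("dial_grip",64),("dial_mark",82),("lock_top",88)):
    for r in bot.pinpoint("wrist",q)[:2]: print(q,round(r["conf"],2),np.round(r["position"],1),np.round(wz(c,r["position"],z),1))
s=bot.observe();print(s["time_s"],np.round(s["position"],1),"heading z",heading(s["eef_rot"]),np.round(s["qpos"],2),s["contact_force"],s["wrist_torque"])
cv2.imwrite(f"pics/{sys.argv[1]}.png",c["pixels"][:,:,::-1])
E
python3 w.py w1
```

```text
0.85 [ 150.5 -555.   231.4] heading z -74.8245917705645 [-1.33  0.32  1.56 -0.    1.26 -0.02] [-0.58871592 -0.09561195  0.87061608] [ 0.01510579  0.03879282 -0.02253869]
```

View pics/w1.png

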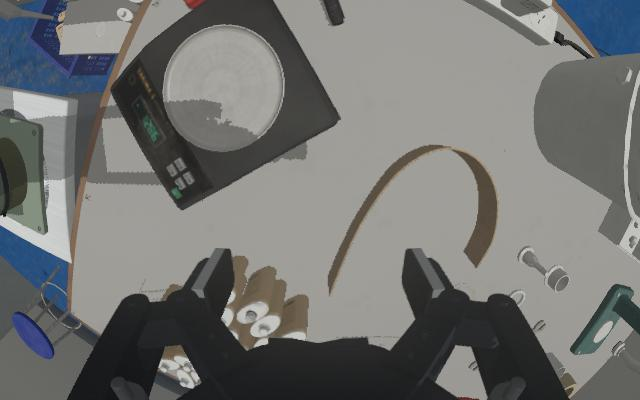

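The moves were refused and the arm stayed where it was. This picture only shows the scale and litter at the start pose, with no dial. I'll retry with every key in each row.

Request:
{"api": "drive_tool", "payload": {
  "moves": [
    {"x": 0, "y": 1.5, "z": -0.23, "yaw": 0, "gripper": 1},
    {"x": 0, "y": 3.0, "z": -0.47, "yaw": 0, "gripper": 1},
    {"x": 0, "y": 4.5, "z": -0.7, "yaw": 0, "gripper": 1},
    {"x": 0, "y": 6.0, "z": -0.93, "yaw": 0, "gripper": 1},
    {"x": 0, "y": 7.5, "z": -1.17, "yaw": 0, "gripper": 1}
  ]
}}

```text
time_s: 1.35
position: [360.0, -461.3, 231.5]
eef_rot: [[0.0, 0.965, 0.262], [-0.0, 0.262, -0.965], [-1.0, 0.0, 0.001]]
contact_force: [1.1, -0.3, 0.5]
gripper_width: 85.6
```

Request:
{"api": "drive_tool", "payload": {
  "moves": [
    {"x": 0.5, "y": 1.5, "z": -0.23, "yaw": 0, "gripper": 1},
    {"x": 1.0, "y": 3.0, "z": -0.47, "yaw": 0, "gripper": 1},
    {"x": 1.5, "y": 4.5, "z": -0.7, "yaw": 0, "gripper": 1},
    {"x": 2.0, "y": 5.57, "z": -0.85, "yaw": -1, "gripper": 1},
    {"x": 2.0, "y": 5.57, "z": -0.85, "yaw": -1, "gripper": 1}
  ]
}}

```text
time_s: 1.85
position: [515.8, -390.9, 168.4]
eef_rot: [[-0.002, 0.937, 0.35], [0.003, 0.35, -0.937], [-1.0, -0.001, -0.004]]
contact_force: [-1.3, -0.5, 0.3]
gripper_width: 85.4
```

```bash
python3 w.py w1
```

```text
dial_grip 0.56 [318.8 191.2] [ 515.  -392.3   64. ]
dial_mark 0.78 [316.7 222. ] [ 495.5 -397.9   82. ]
lock_top 0.7 [317.4 200. ] [ 515.4 -391.    88. ]
2.05 [ 512.5 -394.5  171.9] heading z -69.89483986231825 [-0.67  0.47  1.48 -0.    1.19  0.55] [0.60485459 0.12362882 0.65256891] [-0.00819708  0.00976632  0.02851613]
```

View pics/w1.png

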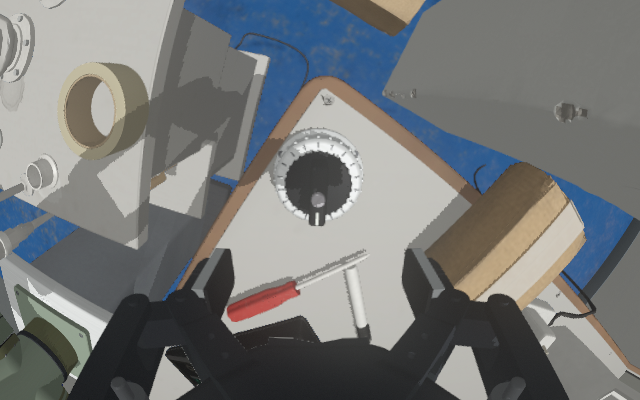

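Request:
{"api": "drive_tool", "payload": {
  "moves": [
    {"x": 0.9, "y": 0.07, "z": -0.04, "yaw": 0, "gripper": 0.8},
    {"x": 1.8, "y": 0.07, "z": -0.04, "yaw": 0, "gripper": 0.6},
    {"x": 2.8, "y": 0.07, "z": -0.04, "yaw": 0, "gripper": 0.5},
    {"x": 3.6, "y": 0.07, "z": -0.04, "yaw": 0, "gripper": 0.5},
    {"x": 3.9, "y": 0.07, "z": -0.04, "yaw": 0, "gripper": 0.5}
  ],
  "squeeze": 40
}}

```text
time_s: 2.55
position: [512.5, -392.2, 52.7]
eef_rot: [[-0.003, 0.939, 0.343], [0.002, 0.343, -0.939], [-1.0, -0.002, -0.003]]
contact_force: [-0.1, 1.0, -1.0]
gripper_width: 42.7
```

Request:
{"api": "drive_tool", "payload": {
  "moves": [
    {"x": 0, "y": 0, "z": 0, "yaw": 0, "gripper": 0.4},
    {"x": 0, "y": 0, "z": 0, "yaw": 0, "gripper": 0},
    {"x": 0, "y": 0, "z": 0, "yaw": 0, "gripper": 0},
    {"x": 0, "y": 0, "z": 0, "yaw": 0, "gripper": 0},
    {"x": 0, "y": 0, "z": 0, "yaw": 0, "gripper": 0}
  ],
  "squeeze": 40
}}

```text
time_s: 3.05
position: [514.3, -391.3, 56.2]
eef_rot: [[-0.0, 0.939, 0.344], [0.001, 0.344, -0.939], [-1.0, 0.0, -0.001]]
contact_force: [-3.1, 3.8, 5.1]
gripper_width: 13.2
```

```bash
cat > s.py <<'E'
from h import *
s=bot.observe();print(s["time_s"],np.round(s["position"],1),"heading z",round(heading(s["eef_rot"]),2),"q6",s["qpos"][5].round(3),"F",np.round(s["contact_force"],1),"M",np.round(s["wrist_torque"],3),"w",round(s["gripper_width"],1))
E
python3 s.py
```

```text
3.05 [ 514.3 -391.3   56.2] heading z -69.86 q6 0.55 F [-3.1  3.8  5.1] M [ 0.725  0.571 -0.156] w 13.2
```

Request:
{"api": "drive_tool", "payload": {
  "moves": [
    {"x": 0, "y": 0, "z": -0.03, "yaw": 0.8, "gripper": 0},
    {"x": 0, "y": 0, "z": -0.03, "yaw": 1.6, "gripper": 0},
    {"x": 0, "y": 0, "z": -0.03, "yaw": 2.4, "gripper": 0},
    {"x": 0, "y": 0, "z": -0.03, "yaw": 3.2, "gripper": 0},
    {"x": 0, "y": 0, "z": -0.03, "yaw": 4, "gripper": 0}
  ]
}}

```text
time_s: 3.55
position: [514.0, -390.9, 56.2]
eef_rot: [[0.0, 1.0, 0.0], [-0.0, 0.0, -1.0], [-1.0, 0.0, 0.0]]
contact_force: [-3.2, 3.3, 4.9]
gripper_width: 13.2
```

```bash
python3 s.py
```

```text
3.55 [ 514.  -390.9   56.2] heading z -89.97 q6 0.902 F [-3.2  3.3  4.9] M [ 0.584  0.492 -0.   ] w 13.2
```

Request:
{"api": "drive_tool", "payload": {
  "moves": [
    {"x": 0, "y": 0, "z": 0, "yaw": 0.6, "gripper": 0},
    {"x": 0, "y": 0, "z": 0, "yaw": 1.2, "gripper": 0},
    {"x": 0, "y": 0, "z": 0, "yaw": 1.8, "gripper": 0},
    {"x": 0, "y": 0, "z": 0, "yaw": 1.8, "gripper": 0}
  ]
}}

```text
time_s: 3.95
position: [514.1, -390.8, 56.2]
eef_rot: [[0.0, 0.988, -0.154], [0.0, -0.154, -0.988], [-1.0, 0.0, -0.0]]
contact_force: [-3.0, 3.8, 4.8]
gripper_width: 13.1
```

```bash
python3 s.py
```

```text
3.95 [ 514.1 -390.8   56.2] heading z -98.83 q6 1.057 F [-3.   3.8  4.8] M [0.683 0.559 0.056] w 13.1
```

Request:
{"api": "drive_tool", "payload": {
  "moves": [
    {"x": 0, "y": 0, "z": 0, "yaw": 0.6, "gripper": 0},
    {"x": 0, "y": 0, "z": 0, "yaw": 1.2, "gripper": 0},
    {"x": 0, "y": 0, "z": 0, "yaw": 1.8, "gripper": 0},
    {"x": 0, "y": 0, "z": 0, "yaw": 1.8, "gripper": 0}
  ]
}}

```text
time_s: 4.35
position: [514.1, -390.6, 56.2]
eef_rot: [[0.0, 0.952, -0.307], [0.0, -0.307, -0.952], [-1.0, -0.0, -0.0]]
contact_force: [-2.6, 4.5, 5.6]
gripper_width: 13.1
```

```bash
python3 s.py
```

```text
4.35 [ 514.1 -390.6   56.2] heading z -107.85 q6 1.214 F [-2.6  4.5  5.6] M [ 0.714  0.589 -0.037] w 13.1
```

Request:
{"api": "drive_tool", "payload": {
  "moves": [
    {"x": 0, "y": 0, "z": 0, "yaw": 0.3, "gripper": 0},
    {"x": 0, "y": 0, "z": 0, "yaw": 0.6, "gripper": 0},
    {"x": 0, "y": 0, "z": 0, "yaw": 0.6, "gripper": 0}
  ]
}}

```text
time_s: 4.65
position: [514.1, -390.6, 56.2]
eef_rot: [[0.0, 0.935, -0.356], [0.001, -0.356, -0.935], [-1.0, -0.0, -0.001]]
contact_force: [-2.4, 4.5, 6.2]
gripper_width: 13.7
```

```bash
python3 s.py
```

```text
4.65 [ 514.1 -390.6   56.2] heading z -110.85 q6 1.267 F [-2.4  4.5  6.2] M [ 0.711  0.6   -0.229] w 13.7
```

Request:
{"api": "drive_tool", "payload": {
  "moves": [
    {"x": 0, "y": 0, "z": 0, "yaw": 0.3, "gripper": 0},
    {"x": 0, "y": 0, "z": 0, "yaw": 0.6, "gripper": 0},
    {"x": 0, "y": 0, "z": 0, "yaw": 0.6, "gripper": 0}
  ]
}}

```text
time_s: 4.95
position: [514.2, -390.5, 56.2]
eef_rot: [[0.0, 0.915, -0.404], [0.001, -0.404, -0.915], [-1.0, -0.0, -0.001]]
contact_force: [-4.3, 5.4, 5.8]
gripper_width: 13.4
```

```bash
python3 s.py
```

```text
4.95 [ 514.2 -390.5   56.2] heading z -113.84 q6 1.319 F [-4.3  5.4  5.8] M [ 0.743  0.53  -0.114] w 13.4
```

Request:
{"api": "drive_tool", "payload": {
  "moves": [
    {"x": 0, "y": 0, "z": 0, "yaw": 0.3, "gripper": 0},
    {"x": 0, "y": 0, "z": 0, "yaw": 0.6, "gripper": 0},
    {"x": 0, "y": 0, "z": 0, "yaw": 0.6, "gripper": 0}
  ]
}}

```text
time_s: 5.25
position: [514.1, -390.5, 56.2]
eef_rot: [[0.0, 0.892, -0.451], [0.001, -0.451, -0.892], [-1.0, -0.0, -0.001]]
contact_force: [-2.7, 4.5, 6.8]
gripper_width: 13.1
```

```bash
python3 s.py
```

```text
5.25 [ 514.1 -390.5   56.2] heading z -116.84 q6 1.371 F [-2.7  4.5  6.8] M [ 0.784  0.542 -0.037] w 13.1
```

Request:
{"api": "drive_tool", "payload": {
  "moves": [
    {"x": 0, "y": 0, "z": 0, "yaw": 0.3, "gripper": 0},
    {"x": 0, "y": 0, "z": 0, "yaw": 0.6, "gripper": 0},
    {"x": 0, "y": 0, "z": 0, "yaw": 0.6, "gripper": 0}
  ]
}}

```text
time_s: 5.55
position: [514.2, -390.4, 56.2]
eef_rot: [[0.0, 0.868, -0.497], [0.001, -0.497, -0.868], [-1.0, -0.0, -0.001]]
contact_force: [-3.4, 4.8, 5.5]
gripper_width: 13.5
```

```bash
python3 s.py
```

```text
5.55 [ 514.2 -390.4   56.2] heading z -119.8 q6 1.423 F [-3.4  4.8  5.5] M [0.841 0.496 0.058] w 13.5
```

Request:
{"api": "drive_tool", "payload": {
  "moves": [
    {"x": 0, "y": 0, "z": 0, "yaw": 0.3, "gripper": 0},
    {"x": 0, "y": 0, "z": 0, "yaw": 0.6, "gripper": 0},
    {"x": 0, "y": 0, "z": 0, "yaw": 0.6, "gripper": 0}
  ]
}}

```text
time_s: 5.85
position: [514.2, -390.4, 56.2]
eef_rot: [[0.0, 0.84, -0.542], [0.001, -0.542, -0.84], [-1.0, -0.0, -0.001]]
contact_force: [-2.8, 4.5, 6.9]
gripper_width: 13.3
```

```bash
python3 s.py
```

```text
5.85 [ 514.2 -390.4   56.2] heading z -122.82 q6 1.476 F [-2.8  4.5  6.9] M [ 0.838  0.538 -0.018] w 13.3
```

Request:
{"api": "drive_tool", "payload": {
  "moves": [
    {"x": 0, "y": 0, "z": 0, "yaw": 0.3, "gripper": 0},
    {"x": 0, "y": 0, "z": 0, "yaw": 0.6, "gripper": 0},
    {"x": 0, "y": 0, "z": 0, "yaw": 0.6, "gripper": 0}
  ]
}}

```text
time_s: 6.15
position: [514.2, -390.4, 56.2]
eef_rot: [[0.0, 0.811, -0.585], [0.001, -0.585, -0.811], [-1.0, -0.0, -0.001]]
contact_force: [-2.7, 5.4, 5.3]
gripper_width: 13.0
```

```bash
python3 s.py
```

```text
6.15 [ 514.2 -390.4   56.2] heading z -125.83 q6 1.528 F [-2.7  5.4  5.3] M [0.883 0.503 0.042] w 13.0
```

Request:
{"api": "drive_tool", "payload": {
  "moves": [
    {"x": 0, "y": 0, "z": 0, "yaw": 0.3, "gripper": 0},
    {"x": 0, "y": 0, "z": 0, "yaw": 0.6, "gripper": 0},
    {"x": 0, "y": 0, "z": 0, "yaw": 0.6, "gripper": 0}
  ]
}}

```text
time_s: 6.45
position: [514.3, -390.3, 56.2]
eef_rot: [[0.0, 0.779, -0.627], [0.001, -0.627, -0.779], [-1.0, -0.0, -0.001]]
contact_force: [-2.3, 5.0, 6.3]
gripper_width: 12.9
```

```bash
python3 s.py
```

```text
6.45 [ 514.3 -390.3   56.2] heading z -128.83 q6 1.58 F [-2.3  5.   6.3] M [ 0.893  0.484 -0.024] w 12.9
```

Request:
{"api": "drive_tool", "payload": {
  "moves": [
    {"x": 0, "y": 0, "z": 0, "yaw": 0.3, "gripper": 0},
    {"x": 0, "y": 0, "z": 0, "yaw": 0.6, "gripper": 0},
    {"x": 0, "y": 0, "z": 0, "yaw": 0.6, "gripper": 0}
  ]
}}

```text
time_s: 6.75
position: [514.3, -390.3, 56.2]
eef_rot: [[0.0, 0.745, -0.667], [0.001, -0.667, -0.745], [-1.0, -0.0, -0.001]]
contact_force: [-3.5, 4.8, 6.6]
gripper_width: 13.5
```

```bash
python3 s.py
```

```text
6.75 [ 514.3 -390.3   56.2] heading z -131.85 q6 1.633 F [-3.5  4.8  6.6] M [ 0.821  0.533 -0.146] w 13.5
```

Request:
{"api": "drive_tool", "payload": {
  "moves": [
    {"x": 0, "y": 0, "z": 0, "yaw": 0.3, "gripper": 0},
    {"x": 0, "y": 0, "z": 0, "yaw": 0.6, "gripper": 0},
    {"x": 0, "y": 0, "z": 0, "yaw": 0.6, "gripper": 0}
  ]
}}

```text
time_s: 7.05
position: [514.3, -390.2, 56.2]
eef_rot: [[0.0, 0.709, -0.705], [0.001, -0.705, -0.709], [-1.0, -0.0, -0.001]]
contact_force: [-2.4, 4.7, 5.7]
gripper_width: 13.2
```

```bash
python3 s.py
```

```text
7.05 [ 514.3 -390.2   56.2] heading z -134.85 q6 1.685 F [-2.4  4.7  5.7] M [ 0.89   0.451 -0.162] w 13.2
```

Request:
{"api": "drive_tool", "payload": {
  "moves": [
    {"x": 0, "y": 0, "z": 0, "yaw": 0.3, "gripper": 0},
    {"x": 0, "y": 0, "z": 0, "yaw": 0.6, "gripper": 0},
    {"x": 0, "y": 0, "z": 0, "yaw": 0.6, "gripper": 0}
  ]
}}

```text
time_s: 7.35
position: [514.3, -390.2, 56.2]
eef_rot: [[0.0, 0.672, -0.741], [0.001, -0.741, -0.672], [-1.0, -0.001, -0.001]]
contact_force: [-2.5, 5.1, 5.9]
gripper_width: 13.2
```

```bash
python3 s.py
```

```text
7.35 [ 514.3 -390.2   56.2] heading z -137.81 q6 1.737 F [-2.5  5.1  5.9] M [0.964 0.43  0.115] w 13.2
```

Request:
{"api": "drive_tool", "payload": {
  "moves": [
    {"x": 0, "y": 0, "z": 0, "yaw": 0.3, "gripper": 0},
    {"x": 0, "y": 0, "z": 0, "yaw": 0.6, "gripper": 0},
    {"x": 0, "y": 0, "z": 0, "yaw": 0.6, "gripper": 0}
  ]
}}

```text
time_s: 7.65
position: [514.4, -390.2, 56.2]
eef_rot: [[0.001, 0.632, -0.775], [0.001, -0.775, -0.632], [-1.0, -0.001, -0.001]]
contact_force: [-2.8, 6.3, 6.2]
gripper_width: 13.1
```

```bash
python3 s.py
```

```text
7.65 [ 514.4 -390.2   56.2] heading z -140.83 q6 1.79 F [-2.8  6.3  6.2] M [ 0.941  0.451 -0.023] w 13.1
```

Request:
{"api": "drive_tool", "payload": {
  "moves": [
    {"x": 0, "y": 0, "z": 0, "yaw": 0.3, "gripper": 0},
    {"x": 0, "y": 0, "z": 0, "yaw": 0.6, "gripper": 0},
    {"x": 0, "y": 0, "z": 0, "yaw": 0.6, "gripper": 0}
  ]
}}

```text
time_s: 7.95
position: [514.5, -390.1, 56.2]
eef_rot: [[0.001, 0.59, -0.807], [0.001, -0.807, -0.59], [-1.0, -0.001, -0.001]]
contact_force: [-2.7, 5.7, 6.5]
gripper_width: 12.7
```

```bash
python3 s.py
```

```text
7.95 [ 514.5 -390.1   56.2] heading z -143.81 q6 1.842 F [-2.7  5.7  6.5] M [0.984 0.44  0.096] w 12.7
```

Request:
{"api": "drive_tool", "payload": {
  "moves": [
    {"x": 0, "y": 0, "z": 0, "yaw": 0.3, "gripper": 0},
    {"x": 0, "y": 0, "z": 0, "yaw": 0.6, "gripper": 0},
    {"x": 0, "y": 0, "z": 0, "yaw": 0.6, "gripper": 0}
  ]
}}

```text
time_s: 8.25
position: [514.5, -390.1, 56.2]
eef_rot: [[0.001, 0.547, -0.837], [0.001, -0.837, -0.547], [-1.0, -0.001, -0.001]]
contact_force: [-1.7, 6.3, 6.7]
gripper_width: 13.4
```

```bash
python3 s.py
```

```text
8.25 [ 514.5 -390.1   56.2] heading z -146.84 q6 1.895 F [-1.7  6.3  6.7] M [ 0.921  0.404 -0.024] w 13.4
```

Request:
{"api": "drive_tool", "payload": {
  "moves": [
    {"x": 0, "y": 0, "z": 0, "yaw": 0.3, "gripper": 0},
    {"x": 0, "y": 0, "z": 0, "yaw": 0.6, "gripper": 0},
    {"x": 0, "y": 0, "z": 0, "yaw": 0.6, "gripper": 0}
  ]
}}

```text
time_s: 8.55
position: [514.6, -390.1, 56.2]
eef_rot: [[0.001, 0.502, -0.865], [0.001, -0.865, -0.502], [-1.0, -0.001, -0.001]]
contact_force: [-0.5, 5.4, 6.2]
gripper_width: 13.3
```

```bash
python3 s.py; python3 w.py w2
```

```text
8.55 [ 514.6 -390.1   56.2] heading z -149.85 q6 1.947 F [-0.5  5.4  6.2] M [ 0.982  0.436 -0.117] w 13.3
dial_mark 0.74 [317.3 311.8] [ 504.8 -374.4   82. ]
lock_top 0.69 [315.4 287.8] [ 515.1 -390.5   88. ]
8.75 [ 514.5 -390.    56.2] heading z -149.8327970608142 [-0.67  0.57  1.62  0.    0.95  1.95] [-2.27374196  5.98733849  5.676355  ] [ 0.978701    0.40109817 -0.12679904]
```

Request:
{"api": "drive_tool", "payload": {
  "moves": [
    {"x": 0, "y": 0, "z": 0, "yaw": 0.3, "gripper": 0},
    {"x": 0, "y": 0, "z": 0, "yaw": 0.5, "gripper": 0},
    {"x": 0, "y": 0, "z": 0, "yaw": 0.5, "gripper": 0}
  ]
}}

```text
time_s: 9.05
position: [514.6, -390.0, 56.2]
eef_rot: [[0.001, 0.464, -0.886], [0.001, -0.886, -0.464], [-1.0, -0.001, -0.001]]
contact_force: [-2.2, 6.6, 5.6]
gripper_width: 13.3
```

```bash
python3 s.py
```

```text
9.05 [ 514.6 -390.    56.2] heading z -152.35 q6 1.991 F [-2.2  6.6  5.6] M [ 1.001  0.415 -0.193] w 13.3
```

Request:
{"api": "drive_tool", "payload": {
  "moves": [
    {"x": 0, "y": 0, "z": 0, "yaw": 0.3, "gripper": 0},
    {"x": 0, "y": 0, "z": 0, "yaw": 0.5, "gripper": 0},
    {"x": 0, "y": 0, "z": 0, "yaw": 0.5, "gripper": 0}
  ]
}}

```text
time_s: 9.35
position: [514.6, -390.0, 56.2]
eef_rot: [[0.001, 0.425, -0.905], [0.001, -0.905, -0.425], [-1.0, -0.001, -0.001]]
contact_force: [-1.5, 6.9, 6.6]
gripper_width: 13.5
```

```bash
python3 s.py
```

```text
9.35 [ 514.6 -390.    56.2] heading z -154.84 q6 2.034 F [-1.5  6.9  6.6] M [ 1.034  0.368 -0.072] w 13.5
```

Request:
{"api": "drive_tool", "payload": {
  "moves": [
    {"x": 0, "y": 0, "z": 0, "yaw": 0.3, "gripper": 0},
    {"x": 0, "y": 0, "z": 0, "yaw": 0.5, "gripper": 0},
    {"x": 0, "y": 0, "z": 0, "yaw": 0.5, "gripper": 0}
  ]
}}

```text
time_s: 9.65
position: [514.7, -390.0, 56.2]
eef_rot: [[0.001, 0.385, -0.923], [0.001, -0.923, -0.385], [-1.0, -0.001, -0.002]]
contact_force: [-2.6, 6.3, 6.5]
gripper_width: 13.3
```

```bash
python3 s.py
```

```text
9.65 [ 514.7 -390.    56.2] heading z -157.33 q6 2.078 F [-2.6  6.3  6.5] M [1.049 0.301 0.021] w 13.3
```

Request:
{"api": "drive_tool", "payload": {
  "moves": [
    {"x": 0, "y": 0, "z": 0, "yaw": 0.3, "gripper": 0},
    {"x": 0, "y": 0, "z": 0, "yaw": 0.5, "gripper": 0},
    {"x": 0, "y": 0, "z": 0, "yaw": 0.5, "gripper": 0}
  ]
}}

```text
time_s: 9.95
position: [514.7, -390.0, 56.2]
eef_rot: [[0.001, 0.345, -0.939], [0.001, -0.939, -0.345], [-1.0, -0.001, -0.001]]
contact_force: [-0.9, 6.0, 5.6]
gripper_width: 13.1
```

```bash
python3 s.py
```

```text
9.95 [ 514.7 -390.    56.2] heading z -159.82 q6 2.121 F [-0.9  6.   5.6] M [1.097 0.314 0.024] w 13.1
```

Request:
{"api": "drive_tool", "payload": {
  "moves": [
    {"x": 0, "y": 0, "z": 0, "yaw": 0.3, "gripper": 0},
    {"x": 0, "y": 0, "z": 0, "yaw": 0.5, "gripper": 0},
    {"x": 0, "y": 0, "z": 0, "yaw": 0.5, "gripper": 0}
  ]
}}

```text
time_s: 10.25
position: [514.7, -390.0, 56.2]
eef_rot: [[0.001, 0.304, -0.953], [0.001, -0.953, -0.304], [-1.0, -0.001, -0.001]]
contact_force: [-1.1, 6.5, 6.0]
gripper_width: 13.1
```

```bash
python3 s.py; python3 s.py
```

```text
10.25 [ 514.7 -390.    56.2] heading z -162.31 q6 2.165 F [-1.1  6.5  6. ] M [1.028 0.294 0.066] w 13.1
10.25 [ 514.7 -390.    56.2] heading z -162.31 q6 2.165 F [-1.1  6.5  6. ] M [1.028 0.294 0.066] w 13.1
```

Request:
{"api": "drive_tool", "payload": {
  "moves": [
    {"x": 0, "y": 0, "z": 0, "yaw": 0.3, "gripper": 0},
    {"x": 0, "y": 0, "z": 0, "yaw": 0.5, "gripper": 0},
    {"x": 0, "y": 0, "z": 0, "yaw": 0.5, "gripper": 0}
  ]
}}

```text
time_s: 10.55
position: [514.8, -389.9, 56.2]
eef_rot: [[0.001, 0.263, -0.965], [0.001, -0.965, -0.263], [-1.0, -0.001, -0.001]]
contact_force: [-0.6, 6.0, 5.8]
gripper_width: 13.3
```

```bash
python3 s.py
```

```text
10.55 [ 514.8 -389.9   56.2] heading z -164.78 q6 2.208 F [-0.6  6.   5.8] M [1.092 0.303 0.276] w 13.3
```

Request:
{"api": "drive_tool", "payload": {
  "moves": [
    {"x": 0, "y": 0, "z": 0, "yaw": 0.3, "gripper": 0},
    {"x": 0, "y": 0, "z": 0, "yaw": 0.5, "gripper": 0},
    {"x": 0, "y": 0, "z": 0, "yaw": 0.5, "gripper": 0}
  ]
}}

```text
time_s: 10.85
position: [514.8, -389.9, 56.2]
eef_rot: [[0.001, 0.22, -0.975], [0.001, -0.975, -0.22], [-1.0, -0.001, -0.001]]
contact_force: [-1.2, 7.6, 5.8]
gripper_width: 13.3
```

```bash
python3 s.py; python3 w.py w3
```

```text
10.85 [ 514.8 -389.9   56.2] heading z -167.28 q6 2.252 F [-1.2  7.6  5.8] M [1.037 0.338 0.232] w 13.3
dial_grip 0.6 [317.8 255.7] [ 514.9 -393.2   64. ]
dial_mark 0.78 [317.1 312.1] [ 510.4 -372.    82. ]
dial_mark 0.35 [496.  217.9] [ 440.6 -437.7   82. ]
lock_top 0.69 [314.5 289.8] [ 515.5 -389.5   88. ]
11.05 [ 514.8 -389.9   56.2] heading z -167.23748061671287 [-0.67  0.57  1.62  0.    0.95  2.25] [-1.00488115  6.15859269  6.3148168 ] [1.07542902 0.32454285 0.39912812]
```

Request:
{"api": "drive_tool", "payload": {
  "moves": [
    {"x": 0, "y": 0, "z": 0, "yaw": 0.15, "gripper": 0},
    {"x": 0, "y": 0, "z": 0, "yaw": 0.3, "gripper": 0},
    {"x": 0, "y": 0, "z": 0, "yaw": 0.3, "gripper": 0}
  ]
}}

```text
time_s: 11.35
position: [514.8, -389.9, 56.2]
eef_rot: [[0.001, 0.195, -0.981], [0.001, -0.981, -0.195], [-1.0, -0.001, -0.001]]
contact_force: [-0.5, 7.0, 5.9]
gripper_width: 13.6
```

```bash
cat > m.py <<'E'
from h import *
L=[]
for i in range(6):
    bot.read_camera("top"); s=bot.observe(); L.append(s["wrist_torque"][2])
print(np.round(L,3),np.mean(L),heading(s["eef_rot"]),s["time_s"])
E
python3 m.py
```

```text
[0.199 0.193 0.175 0.145 0.216 0.21 ] 0.18953813022752952 -168.7597350692617 11.65
```

Request:
{"api": "drive_tool", "payload": {
  "moves": [
    {"x": 0, "y": 0, "z": 0, "yaw": 0.15, "gripper": 0},
    {"x": 0, "y": 0, "z": 0, "yaw": 0.3, "gripper": 0},
    {"x": 0, "y": 0, "z": 0, "yaw": 0.3, "gripper": 0}
  ]
}}

```text
time_s: 11.95
position: [514.8, -389.9, 56.2]
eef_rot: [[0.001, 0.169, -0.986], [0.001, -0.986, -0.169], [-1.0, -0.001, -0.001]]
contact_force: [-0.2, 6.8, 6.5]
gripper_width: 13.3
```

```bash
python3 m.py; python3 w.py w4
```

```text
[0.275 0.293 0.278 0.239 0.269 0.277] 0.27209168518771815 -170.24893672789779 12.25
dial_grip 0.77 [315.7 256.7] [ 515.8 -392.5   64. ]
dial_mark 0.73 [318.8 310.7] [ 510.8 -372.8   82. ]
lock_top 0.77 [316.3 285.7] [ 515.2 -391.9   88. ]
12.45 [ 514.8 -389.9   56.2] heading z -170.24807127604984 [-0.67  0.57  1.62  0.    0.95  2.3 ] [-0.87395924  7.14753338  6.08348705] [1.04581113 0.46215788 0.27854733]
```

Request:
{"api": "drive_tool", "payload": {
  "moves": [
    {"x": 0, "y": 0, "z": 0, "yaw": 0.15, "gripper": 0},
    {"x": 0, "y": 0, "z": 0, "yaw": 0.3, "gripper": 0},
    {"x": 0, "y": 0, "z": 0, "yaw": 0.3, "gripper": 0}
  ]
}}

```text
time_s: 12.75
position: [514.9, -389.9, 56.2]
eef_rot: [[0.001, 0.144, -0.99], [0.001, -0.99, -0.144], [-1.0, -0.001, -0.001]]
contact_force: [-0.8, 7.2, 5.5]
gripper_width: 13.2
```

```bash
python3 m.py; python3 w.py w5; python3 -c "
import cv2
a=cv2.imread('pics/w5.png')[230:350,238:398]
cv2.imwrite('pics/v5.png',cv2.resize(a,(800,600),interpolation=2))"
```

```text
[0.349 0.377 0.35  0.359 0.362 0.382] 0.3632580102630396 -171.7301301221249 13.05
dial_grip 0.76 [316.2 257.4] [ 515.4 -392.1   64. ]
dial_mark 0.65 [321.5 309.2] [ 510.1 -373.9   82. ]
lock_top 0.74 [314.8 286.7] [ 515.8 -391.3   88. ]
13.25 [ 514.9 -389.9   56.2] heading z -171.7295366305327 [-0.67  0.57  1.62  0.    0.95  2.33] [-0.69467525  6.57171752  5.65000797] [1.08109156 0.41318416 0.39064698]
```

View pics/v5.png

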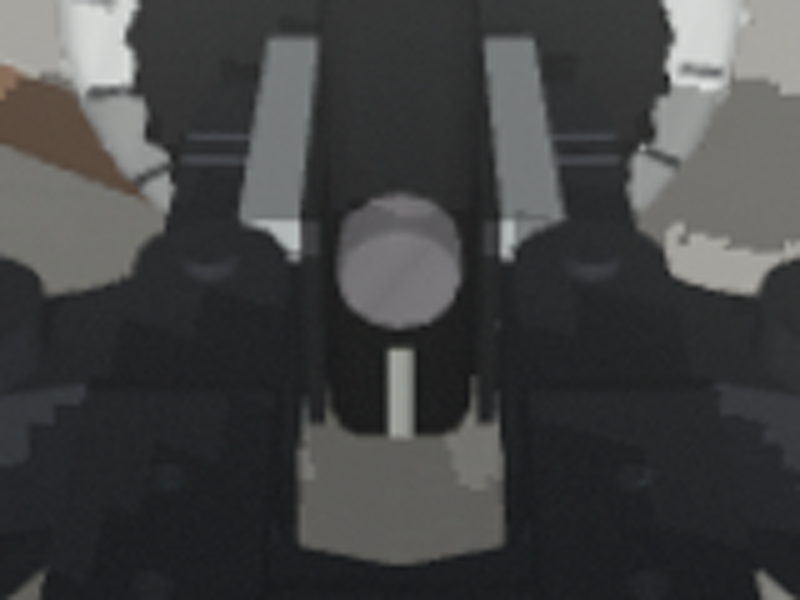

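The crop shows the handle square between the pads, with the mark directly under the pin. The moment rises steadily (0.19, 0.27, 0.36 N m) without snapping over, so the dial is on its stop. I'll release it to find click zero.

Request:
{"api": "drive_tool", "payload": {
  "moves": [
    {"x": 0, "y": 0, "z": 0, "yaw": 0, "gripper": 0.5},
    {"x": 0, "y": 0, "z": 0, "yaw": 0, "gripper": 0.5},
    {"x": 0, "y": 0, "z": 0, "yaw": 0, "gripper": 0.5},
    {"x": 0, "y": 0, "z": 0, "yaw": 0, "gripper": 0.5}
  ]
}}

```text
time_s: 13.65
position: [514.4, -391.6, 54.4]
eef_rot: [[0.0, 0.142, -0.99], [-0.001, -0.99, -0.142], [-1.0, 0.001, -0.0]]
contact_force: [0.6, 0.0, -1.0]
gripper_width: 42.5
```

```bash
python3 m.py; python3 w.py w6; python3 -c "
import cv2
a=cv2.imread('pics/w6.png')[230:350,238:398]
cv2.imwrite('pics/v6.png',cv2.resize(a,(800,600),interpolation=2))"
```

```text
[-0.021  0.027  0.025 -0.012 -0.015  0.052] 0.009200215808175972 -171.8315374640135 13.95
dial_grip 0.62 [318.8 260.2] [ 513.5 -393.2   64. ]
dial_mark 0.74 [325.9 315.8] [ 507.2 -372.9   82. ]
lock_top 0.68 [313.1 293.7] [ 515.6 -390.1   88. ]
14.15 [ 514.3 -391.2   54.3] heading z -171.8296418823023 [-0.67  0.58  1.62 -0.    0.95  2.33] [-0.09666588  0.10740771 -0.13391111] [ 0.00494211 -0.05736264 -0.00761237]
```

View pics/v6.png

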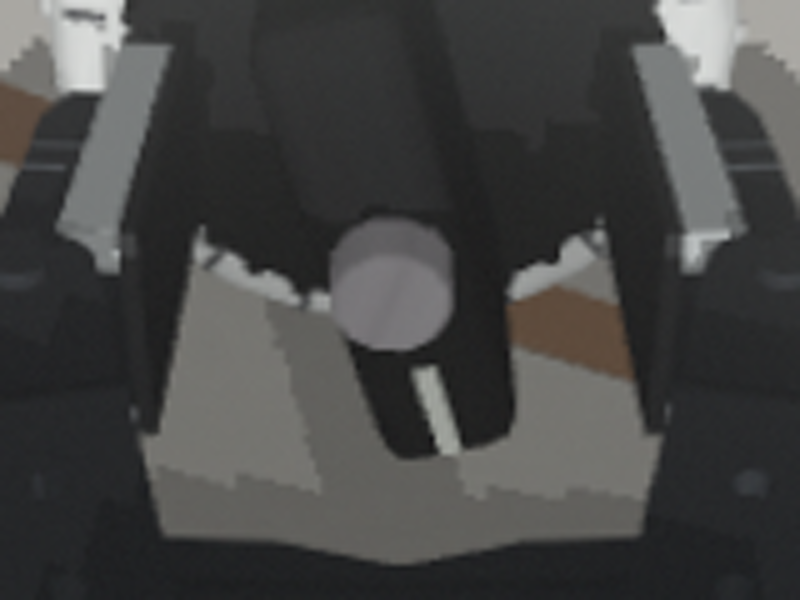

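```bash
python3 - <<'E'
from h import *
c=bot.read_camera("wrist")
f=lambda u,v,z:wz(c,(238+u/5,230+v/5),z)
p=f(392,302,88);a=f(425,370,82);b=f(452,452,82)
for d in(b-a,(a+b)/2-p): print(np.degrees(np.arctan2(d[1],d[0]))-270)
e1,e2=f(350,350,82),f(392,440,82); d=e2-e1;print(np.degrees(np.arctan2(d[1],d[0]))-270)
print(p,a,b,np.hypot(*(((a+b)/2-p)[:2])))
E
```

```text
-157.37727304100008
-157.95850479960717
-153.02062277914976
[ 514.49884733 -392.01353867   88.        ] [ 509.70198474 -380.01790306   82.        ] [ 505.49848659 -369.93092674   82.        ] 18.38267069593235
```

Request:
{"api": "drive_tool", "payload": {
  "moves": [
    {"x": -0.1, "y": 0, "z": 0, "yaw": -1.4, "gripper": 0.5},
    {"x": -0.1, "y": -0.03, "z": -0.02, "yaw": -2.85, "gripper": 0.5},
    {"x": -0.1, "y": -0.03, "z": -0.02, "yaw": -2.85, "gripper": 0.5},
    {"x": -0.1, "y": -0.03, "z": -0.02, "yaw": -2.85, "gripper": 0},
    {"x": -0.1, "y": -0.03, "z": -0.02, "yaw": -2.85, "gripper": 0}
  ]
}}

```text
time_s: 14.7
position: [514.7, -390.2, 57.2]
eef_rot: [[-0.0, 0.38, -0.925], [0.0, -0.925, -0.38], [-1.0, -0.0, 0.0]]
contact_force: [-0.2, -0.4, 0.4]
gripper_width: 14.4
```

Request:
{"api": "drive_tool", "payload": {
  "moves": [
    {"x": 0, "y": 0, "z": 0, "yaw": 0, "gripper": 0},
    {"x": 0, "y": 0, "z": 0, "yaw": 0, "gripper": 0},
    {"x": 0, "y": 0, "z": 0, "yaw": 0, "gripper": 0}
  ]
}}

```text
time_s: 15.0
position: [514.8, -390.2, 57.4]
eef_rot: [[0.0, 0.381, -0.925], [-0.0, -0.925, -0.381], [-1.0, 0.0, -0.0]]
contact_force: [-0.4, 0.1, 1.1]
gripper_width: 13.3
```

```bash
python3 m.py;python3 s.py
```

```text
[ 0.036  0.035 -0.033  0.012 -0.024 -0.066] -0.00660638136050281 -157.5830932584086 15.3
15.3 [ 514.8 -390.2   57.4] heading z -157.58 q6 2.084 F [0.5 0.7 1.4] M [ 0.146  0.006 -0.066] w 13.1
```

The moment is about zero at -157.6°, which agrees with the image estimate of click zero. As a check, I'll touch the stop again with this cleaner grip.

Request:
{"api": "drive_tool", "payload": {
  "moves": [
    {"x": 0, "y": 0, "z": 0, "yaw": 0.4, "gripper": 0},
    {"x": 0, "y": 0, "z": 0, "yaw": 0.8, "gripper": 0},
    {"x": 0, "y": 0, "z": 0, "yaw": 0.8, "gripper": 0}
  ]
}}

```text
time_s: 15.6
position: [514.8, -390.2, 57.4]
eef_rot: [[0.0, 0.316, -0.949], [-0.0, -0.949, -0.316], [-1.0, 0.0, -0.0]]
contact_force: [0.4, 0.5, 2.4]
gripper_width: 13.1
```

```bash
python3 m.py
```

```text
[0.111 0.098 0.148 0.138 0.125 0.092] 0.1188732579393786 -161.55521755888438 15.9
```

Request:
{"api": "drive_tool", "payload": {
  "moves": [
    {"x": 0, "y": 0, "z": 0, "yaw": 0.4, "gripper": 0},
    {"x": 0, "y": 0, "z": 0, "yaw": 0.8, "gripper": 0},
    {"x": 0, "y": 0, "z": 0, "yaw": 0.8, "gripper": 0}
  ]
}}

```text
time_s: 16.2
position: [514.9, -390.2, 57.4]
eef_rot: [[0.0, 0.25, -0.968], [-0.0, -0.968, -0.25], [-1.0, 0.0, -0.0]]
contact_force: [1.6, 0.7, 2.7]
gripper_width: 12.9
```

```bash
python3 m.py
```

```text
[0.145 0.142 0.197 0.235 0.181 0.172] 0.17851052758720987 -165.55940935735396 16.5
```

Request:
{"api": "drive_tool", "payload": {
  "moves": [
    {"x": 0, "y": 0, "z": 0, "yaw": 0.4, "gripper": 0},
    {"x": 0, "y": 0, "z": 0, "yaw": 0.8, "gripper": 0},
    {"x": 0, "y": 0, "z": 0, "yaw": 0.8, "gripper": 0}
  ]
}}

```text
time_s: 16.8
position: [514.9, -390.2, 57.4]
eef_rot: [[0.0, 0.182, -0.983], [-0.0, -0.983, -0.182], [-1.0, 0.0, -0.0]]
contact_force: [1.2, 1.5, 2.2]
gripper_width: 13.0
```

```bash
python3 m.py
```

```text
[0.425 0.409 0.404 0.403 0.437 0.352] 0.40507411906816077 -169.54553656933717 17.1
```

Request:
{"api": "drive_tool", "payload": {
  "moves": [
    {"x": 0, "y": 0, "z": 0, "yaw": 0.3, "gripper": 0},
    {"x": 0, "y": 0, "z": 0, "yaw": 0.5, "gripper": 0},
    {"x": 0, "y": 0, "z": 0, "yaw": 0.5, "gripper": 0}
  ]
}}

```text
time_s: 17.4
position: [514.9, -390.2, 57.4]
eef_rot: [[0.0, 0.137, -0.991], [-0.0, -0.991, -0.137], [-1.0, 0.0, -0.0]]
contact_force: [1.3, 2.6, 1.3]
gripper_width: 13.4
```

```bash
python3 m.py; python3 w.py w7
```

```text
[0.328 0.276 0.319 0.318 0.339 0.274] 0.3087466437761461 -172.08424704841354 17.7
dial_grip 0.96 [316.5 255.5] [ 515.4 -392.8   64. ]
dial_mark 0.76 [317.1 310.3] [ 512.2 -372.1   82. ]
lock_top 0.89 [314.8 286.8] [ 515.8 -390.6   88. ]
17.9 [ 515.  -390.2   57.4] heading z -172.08478998621985 [-0.67  0.57  1.62  0.    0.95  2.34] [2.75859714 2.37823768 2.44394354] [ 0.441543   -0.24361686  0.36571009]
```

Request:
{"api": "drive_tool", "payload": {
  "moves": [
    {"x": 0, "y": 0, "z": 0, "yaw": -1.2, "gripper": 0},
    {"x": 0, "y": 0, "z": 0, "yaw": -2.4, "gripper": 0},
    {"x": 0, "y": 0, "z": 0, "yaw": -3.6, "gripper": 0},
    {"x": 0, "y": 0, "z": 0, "yaw": -4.8, "gripper": 0},
    {"x": 0, "y": 0, "z": 0, "yaw": -6, "gripper": 0}
  ]
}}

```text
time_s: 18.4
position: [514.6, -390.3, 57.4]
eef_rot: [[0.0, 0.617, -0.787], [0.0, -0.787, -0.617], [-1.0, -0.0, -0.0]]
contact_force: [2.0, 1.1, 2.6]
gripper_width: 13.1
```

Request:
{"api": "drive_tool", "payload": {
  "moves": [
    {"x": 0, "y": 0, "z": 0, "yaw": -1.2, "gripper": 0},
    {"x": 0, "y": 0, "z": 0, "yaw": -2.4, "gripper": 0},
    {"x": 0, "y": 0, "z": 0, "yaw": -3.6, "gripper": 0},
    {"x": 0, "y": 0, "z": 0, "yaw": -4.8, "gripper": 0},
    {"x": 0, "y": 0, "z": 0, "yaw": -6, "gripper": 0}
  ]
}}

```text
time_s: 18.9
position: [514.4, -390.6, 57.4]
eef_rot: [[-0.0, 0.928, -0.374], [-0.0, -0.374, -0.928], [-1.0, -0.0, 0.0]]
contact_force: [0.7, 1.2, 2.1]
gripper_width: 13.1
```

Request:
{"api": "drive_tool", "payload": {
  "moves": [
    {"x": 0, "y": 0, "z": 0, "yaw": -1.2, "gripper": 0},
    {"x": 0, "y": 0, "z": 0, "yaw": -2.4, "gripper": 0},
    {"x": 0, "y": 0, "z": 0, "yaw": -3.6, "gripper": 0},
    {"x": 0, "y": 0, "z": 0, "yaw": -4.8, "gripper": 0},
    {"x": 0, "y": 0, "z": 0, "yaw": -5.9, "gripper": 0}
  ]
}}

```text
time_s: 19.4
position: [514.4, -391.0, 57.4]
eef_rot: [[-0.0, 0.991, 0.132], [-0.001, 0.132, -0.991], [-1.0, -0.0, 0.001]]
contact_force: [0.2, -0.4, 2.6]
gripper_width: 13.3
```

Request:
{"api": "drive_tool", "payload": {
  "moves": [
    {"x": 0, "y": 0, "z": 0, "yaw": -0.5, "gripper": 0},
    {"x": 0, "y": 0, "z": 0, "yaw": -1, "gripper": 0},
    {"x": 0, "y": 0, "z": 0, "yaw": -1, "gripper": 0},
    {"x": 0, "y": 0, "z": 0, "yaw": -1, "gripper": 0}
  ]
}}

```text
time_s: 19.8
position: [514.4, -391.0, 57.4]
eef_rot: [[-0.0, 0.977, 0.214], [-0.001, 0.214, -0.977], [-1.0, -0.001, 0.001]]
contact_force: [0.3, -2.4, 1.9]
gripper_width: 13.0
```

```bash
python3 m.py; python3 w.py w8
```

```text
[-0.013  0.015 -0.025  0.033 -0.029 -0.006] -0.004247452120675983 -77.5802709631515 20.1
dial_grip 0.87 [319. 260.] [ 513.7 -392.3   64. ]
dial_grip 0.15 [317.7 309.6] [ 481.3 -398.8   64. ]
dial_mark 0.57 [320.4 311.2] [ 495.4 -397.    82. ]
dial_mark 0.25 [318.2 283.1] [ 512.  -392.2   82. ]
lock_top 0.62 [318.2 285.9] [ 514.6 -391.6   88. ]
20.3 [ 514.4 -390.9   57.4] heading z -77.56954171534856 [-0.67  0.57  1.62 -0.    0.95  0.69] [-2.67400554 -4.65486714  1.42228467] [-0.78980418  0.36942947 -0.03068858]
```

Request:
{"api": "drive_tool", "payload": {
  "moves": [
    {"x": 0, "y": 0, "z": 0, "yaw": 0, "gripper": 0.5},
    {"x": 0, "y": 0, "z": 0, "yaw": 0, "gripper": 0.5},
    {"x": 0, "y": 0, "z": 0, "yaw": 0, "gripper": 0.5},
    {"x": 0, "y": 0, "z": 0, "yaw": 0, "gripper": 0.5},
    {"x": 0, "y": 0, "z": 0, "yaw": 0, "gripper": 0.5}
  ]
}}

```text
time_s: 20.8
position: [514.8, -389.9, 57.2]
eef_rot: [[-0.0, 0.977, 0.215], [0.0, 0.215, -0.977], [-1.0, -0.0, -0.0]]
contact_force: [-0.2, -0.2, 0.3]
gripper_width: 42.8
```

Request:
{"api": "drive_tool", "payload": {
  "moves": [
    {"x": -0.8, "y": 0, "z": 0, "yaw": 0, "gripper": 0.5},
    {"x": -1.6, "y": 0, "z": 0, "yaw": 0, "gripper": 0.5},
    {"x": -2.4, "y": 0, "z": 0, "yaw": 0, "gripper": 0.5},
    {"x": -2.4, "y": 0, "z": 0, "yaw": 0, "gripper": 0.5},
    {"x": -2.4, "y": 0, "z": 0, "yaw": 0, "gripper": 0.5}
  ]
}}

```text
time_s: 21.3
position: [514.8, -390.1, 129.4]
eef_rot: [[0.001, 0.977, 0.215], [-0.0, 0.215, -0.977], [-1.0, 0.0, 0.0]]
contact_force: [-0.4, 0.5, -0.1]
gripper_width: 42.8
```

```bash
python3 w.py w9; python3 -c "
import cv2
a=cv2.imread('pics/w9.png')[180:300,238:398]
cv2.imwrite('pics/v9.png',cv2.resize(a,(800,600),interpolation=2))"
```

```text
dial_grip 0.67 [319.4 205.5] [ 516.2 -391.6   64. ]
dial_mark 0.8 [318.5 245.4] [ 493.8 -395.9   82. ]
lock_top 0.56 [316.8 223. ] [ 512.9 -390.5   88. ]
21.5 [ 514.2 -389.7  127.8] heading z -77.57628212166001 [-0.67  0.5   1.54 -0.    1.1   0.69] [ 0.23464155 -1.36446585  0.65563384] [ 0.00920921  0.02221134 -0.02843442]
```

View pics/v9.png

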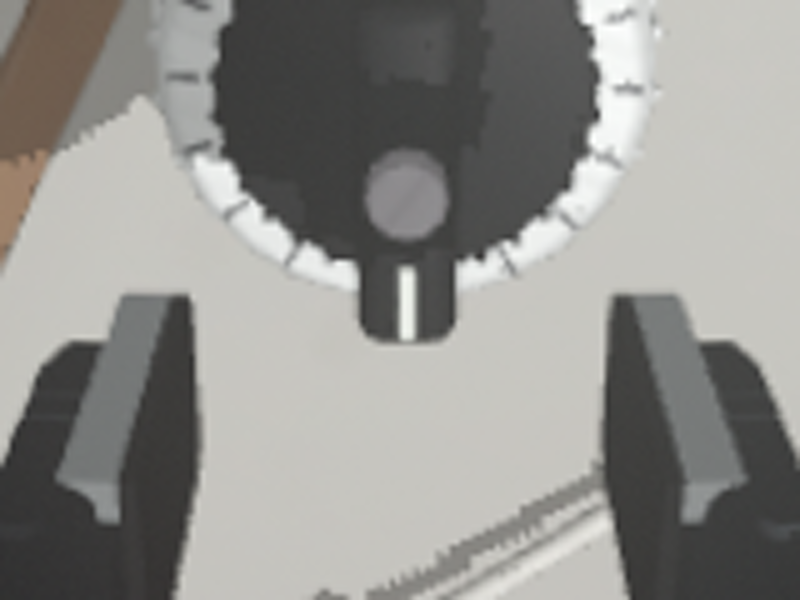

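The picture shows the released dial with the mark at (319, 241) directly under the pin at (319, 219), square to the tool at -77.6°. That is 80° back from click zero. Next I'll shut the fingers and press the pin.

Request:
{"api": "drive_tool", "payload": {
  "moves": [
    {"x": 0.2, "y": 0, "z": 0, "yaw": 0, "gripper": 0},
    {"x": 0.4, "y": 0, "z": 0, "yaw": 0, "gripper": 0},
    {"x": 0.6, "y": 0, "z": 0, "yaw": 0, "gripper": 0},
    {"x": 0.7, "y": 0, "z": 0, "yaw": 0, "gripper": 0},
    {"x": 0.7, "y": 0, "z": 0, "yaw": 0, "gripper": 0}
  ]
}}

```text
time_s: 22.0
position: [514.4, -390.0, 107.4]
eef_rot: [[-0.001, 0.977, 0.215], [0.001, 0.215, -0.977], [-1.0, -0.001, -0.001]]
contact_force: [0.2, -0.3, 0.9]
gripper_width: 0.1
```

Request:
{"api": "drive_tool", "payload": {
  "moves": [
    {"x": 0, "y": 0, "z": 0, "yaw": 0, "gripper": 0},
    {"x": 0.2, "y": 0, "z": 0, "yaw": 0, "gripper": 0},
    {"x": 0.4, "y": 0, "z": 0, "yaw": 0, "gripper": 0},
    {"x": 0.55, "y": 0, "z": 0, "yaw": 0, "gripper": 0},
    {"x": 0.55, "y": 0, "z": 0, "yaw": 0, "gripper": 0}
  ]
}}

```text
time_s: 22.5
position: [514.3, -389.8, 90.7]
eef_rot: [[-0.002, 0.977, 0.215], [0.001, 0.215, -0.977], [-1.0, -0.001, -0.001]]
contact_force: [-0.5, -0.2, -0.0]
gripper_width: 0.1
```

Request:
{"api": "drive_tool", "payload": {
  "moves": [
    {"x": 0.07, "y": 0, "z": 0.02, "yaw": 0, "gripper": 0},
    {"x": 0.14, "y": 0, "z": 0.02, "yaw": 0, "gripper": 0},
    {"x": 0.21, "y": 0, "z": 0.02, "yaw": 0, "gripper": 0},
    {"x": 0.28, "y": 0, "z": 0.02, "yaw": 0, "gripper": 0},
    {"x": 0.28, "y": 0, "z": 0.02, "yaw": 0, "gripper": 0}
  ]
}}

```text
time_s: 23.0
position: [515.1, -391.0, 83.5]
eef_rot: [[0.001, 0.977, 0.215], [-0.001, 0.215, -0.977], [-1.0, 0.0, 0.001]]
contact_force: [1.1, -0.2, 1.5]
gripper_width: 0.5
```

```bash
python3 s.py
```

```text
23.0 [ 515.1 -391.    83.5] heading z -77.58 q6 0.687 F [ 1.1 -0.2  1.5] M [-0.05  -0.027  0.055] w 0.5
```

Request:
{"api": "drive_tool", "payload": {
  "moves": [
    {"x": 0.07, "y": 0, "z": 0, "yaw": 0, "gripper": 0},
    {"x": 0.14, "y": 0, "z": 0, "yaw": 0, "gripper": 0},
    {"x": 0.14, "y": 0, "z": 0, "yaw": 0, "gripper": 0},
    {"x": 0.14, "y": 0, "z": 0, "yaw": 0, "gripper": 0}
  ]
}}

```text
time_s: 23.4
position: [515.3, -391.1, 82.8]
eef_rot: [[0.002, 0.977, 0.215], [-0.002, 0.215, -0.977], [-1.0, 0.002, 0.002]]
contact_force: [-3.9, 3.3, 17.3]
gripper_width: -0.0
```

```bash
python3 s.py
```

```text
23.4 [ 515.3 -391.1   82.8] heading z -77.57 q6 0.687 F [-3.9  3.3 17.3] M [0.458 0.664 0.028] w -0.0
```

17 N at z = 82.8 mm, so the pin is at its end. Next I'll lift and check.

Request:
{"api": "drive_tool", "payload": {
  "moves": [
    {"x": -0.5, "y": 0, "z": 0, "yaw": 0, "gripper": 0},
    {"x": -1.2, "y": 0, "z": 0, "yaw": 0, "gripper": 0},
    {"x": -2, "y": 0, "z": 0, "yaw": 0, "gripper": 0},
    {"x": -2.5, "y": 0, "z": 0, "yaw": 0, "gripper": 0},
    {"x": -2.5, "y": 0, "z": 0, "yaw": 0, "gripper": 0}
  ]
}}

```text
time_s: 23.9
position: [515.9, -391.5, 156.4]
eef_rot: [[0.004, 0.977, 0.215], [-0.003, 0.215, -0.977], [-1.0, 0.003, 0.004]]
contact_force: [-1.0, 0.1, 0.5]
gripper_width: -0.1
```

```bash
python3 w.py w10; python3 -c "
import cv2
a=cv2.imread('pics/w10.png')[150:270,238:398]
cv2.imwrite('pics/v10.png',cv2.resize(a,(800,600),interpolation=2))"
```

```text
dial_grip 0.63 [317.4 194.3] [ 516.6 -392.1   64. ]
dial_mark 0.79 [316.2 226.4] [ 496.9 -395.4   82. ]
lock_top 0.48 [313.5 204.8] [ 516.1 -389.2   88. ]
24.1 [ 514.2 -390.2  152.6] heading z -77.576780164837 [-0.67  0.48  1.51 -0.    1.15  0.69] [ 0.14081234 -0.52296301  0.03294613] [0.02358861 0.03712093 0.05754039]
```

View pics/v10.png

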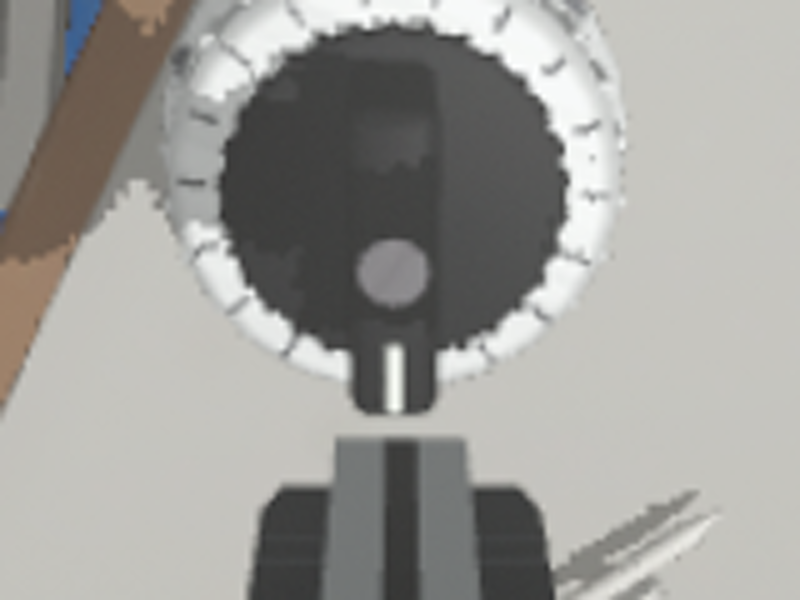

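The pin is flush-low at crop (393, 272) and the mark at (393, 378) is still in line with the tool, so the dial has not moved. The gripper is clear of everything, so I'll hand the job in.

```bash
python3 -c "
from station import bot
bot.close_job()"
```

```text
the job is handed in; nothing more can be done
```

The dial went clockwise onto its end stop and back four clicks, the lock pin is pushed in, and the job is handed in. It took about 24 s of the 72 s; no verdict was reported.

- **Stop:** I turned the dial onto the stop twice. The steady moment peaked at 0.36 N m the first time and 0.41 N m the second, well above the 0.12 N m a click takes and below the 0.8 N m limit. When let go, the dial sprang back to rest at about -157.5°, by both the picture and the zero moment; I took that as click zero.
- **Four clicks back:** I turned it 80° anticlockwise to -77.6°. The moment there was about zero, and after release the handle still lined up with the tool in the picture.
- **Pin:** I pressed it down to 82.8 mm at 17 N; fully in is 83 mm. The last picture shows it down and the dial unmoved, with the gripper about 70 mm above and touching nothing.

**What disagreed:**
- My first estimate of the dial's starting direction was about 6° off the click positions I found later.
- At the stop the tool turned about 14° past click zero, more than the roughly 2° described. On the second push the moment fell from 0.41 to 0.31 N m, so the handle probably slipped a little in the grip.
- The network still put the pin's top close to where I expected, but with low confidence (0.48).
- I kept clear of the bystanders but did not re-measure their positions at the end.

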